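# Find the parts case that rattles and hold it out for hand-over

## Robot

A 7-joint arm with a two-finger parallel gripper is mounted at the origin on the work surface. World frame = base frame: x ahead of the robot, y to its left, z up, the work surface at z = 0. Lengths are in m, angles in rad, forces in N, time in s.
With the tool pointing down it reaches from about 0.4 to 0.85 m from the base axis. Payload 10.4 kg.
Tool frame: the origin (TCP) lies between the finger pads; the fingertips stand r.nose_length ahead of it and the grasp point (between the pads) lies 6 mm ahead of it (r.nose_length is the distance from the TCP to the fingertips, in m); z points along the fingers, x is the direction in which the jaws open and shut, and the axes are right-handed (so a half turn about z gives the same grasp; the last joint's range is limited). The gripper opens to 87 mm and grips with 3 to 60 N. Pads are 19 mm wide; open, the fingers measure 117 mm over their backs; the gripper's body (75 mm by 190 mm) begins 51 mm behind the grasp point.
Start: joints at [1.282, 0.332, -0.065, 1.46, 0.022, 1.35, -0.088], TCP at [0.164, -0.603, 0.248] pointing down, gripper open.
Joint ranges: [-2.6, 2.6], [-0.5, 2.12], [-1.47, 1.34], [0.16, 2.42], [-1.27, 4.41], [0.06, 2.06], [-2.6, 2.6]. Speed limits (rad/s): [2.22, 2.22, 2.79, 2.79, 3.14, 3.14, 3.14].

## Interface

Orientations are given as a unit quaternion [x, y, z, w].
In Python, from bench import r gives the robot as it stands. The module is installed in compiled form; this text tells all that it offers.
- The arm moves only by the shell command python3 -m creep 'ROWS' [OPENING] [FORCE]. ROWS is JSON, a list of rows, each an object of numbers: "x", "y", "z": the shift along the world's x, y, z in m; "spin": the turn about the world's z in degrees. In form: [{"x": .., "y": .., "z": .., "spin": ..}, ...]. A call has 1 to 12 rows; each row is the pose to reach, as a shift and turn from the pose commanded when the call began; what a row does not reach only later rows make up. A row lasts 1/8 s, in which the tool goes at most 62.5 mm and 10.7 degrees, less where a joint would pass 70% of its speed; a pose out of reach is approached as far as the arm can. A call with a gripper value outside its range is refused whole. OPENING is the finger opening in m, from 0 to 0.087, set as the call begins (- or left out, the last holds). The fingers move at their own pace and stop on an object; FORCE is the grip in N (left out, the last holds). Time passes only in rows, so rows that repeat a pose let the fingers close. It gives the time, the measured TCP pose, the force and the opening at its end, in the units of the state.
- r.read_state(): the state, without advancing time (a new reading comes with each control period).
- r.camera(name): name is "scene" or "top"; returns a dict with "pixels" (384x512x3 uint8, blue, green, red), "z_map" (384x512 float32, m along the optical axis (not along the pixel's ray), 0 where there is no reading), "K" (3x3 intrinsics, pixels), "R" (3x3) and "t" (3): a world point X has camera coordinates R X + t. Camera axes: x right, y down, z forward; pixel columns grow to the right and rows downward; lengths in m; the calibration is good to about 2 mm. A picture is of the moment at which its call begins.
- r.close_job(): hands the job in, once; it reports no verdict.
The state is a dict: "time": time; "joint_positions": joint angles; "joint_vel": joint speeds; "joint_torque": joint torques, N m; "ee_pos": TCP position; "eef_rot": TCP orientation; "ft_force": force on the tool from outside, world axes, zero at the start; "torque": the same for the moment, N m; "width": finger opening in m.
Only numpy, scipy, OpenCV 4.12 (cv2) and the standard library are available. Lean on these libraries where they do the work, as an engineer would, in place of code of your own. Each camera call takes 0.05 s, during which the arm holds its last target. There are 200 camera calls.

## Task

One of the three sealed blue-lidded parts cases has a steel ball loose inside. Pick the cases up and shake them to find the one that rattles, leaving the quiet ones lying flat where they stood, and finish while still holding the rattling case in the gripper: level and still, about 15 cm above the middle of the yellow-framed hand-over plate. Do not disturb the other things on the bench.

Things in the scene. Friction and masses are not known exactly. Their poses are not given: they have to be found in the camera images.
- case_a_center (a point): centre (23 mm up) of one of three like sealed aluminium cases, blue lid, 150 (its x) x 50 (y) x 46 mm tall (z up), 0.28 to 0.47 kg without the ball, lying flat; grip it across the 50 mm at mid-length. In one case, any of the three, a 32 mm steel ball of 0.11 to 0.16 kg rolls freely some 110 mm along x: it knocks on the ends and its weight shifts when tipped. The others' contents are fixed and centred
- case_b_center (a point): centre (23 mm up) of one of three like sealed aluminium cases, blue lid, 150 (its x) x 50 (y) x 46 mm tall (z up), 0.28 to 0.47 kg without the ball, lying flat; grip it across the 50 mm at mid-length. In one case, any of the three, a 32 mm steel ball of 0.11 to 0.16 kg rolls freely some 110 mm along x: it knocks on the ends and its weight shifts when tipped. The others' contents are fixed and centred
- case_c_center (a point): centre (23 mm up) of one of three like sealed aluminium cases, blue lid, 150 (its x) x 50 (y) x 46 mm tall (z up), 0.28 to 0.47 kg without the ball, lying flat; grip it across the 50 mm at mid-length. In one case, any of the three, a 32 mm steel ball of 0.11 to 0.16 kg rolls freely some 110 mm along x: it knocks on the ends and its weight shifts when tipped. The others' contents are fixed and centred
- plate_top (a point): grey hand-over plate with a yellow frame, 170 mm (x) x 130 mm (y), 8 mm thick, fixed to the bench; this point is the middle of its top face
- spool: brass wire spool, 48 mm across, 30 mm tall, loose bystander; origin at the centre of its underside
- jar: amber jar with black cap, 48 mm across, 60 mm tall, loose bystander; origin at the centre of its underside
- screwdriver: red-handled screwdriver lying down, 170 mm long along its x, loose bystander; origin near the middle of its length, on the bench
- wrench: steel wrench lying flat, 150 mm long along its x, loose bystander; origin near the middle of its length, on the bench
- tray: black divided tray, 120 x 160 x 25 mm tall, loose bystander; origin at the centre of its underside
- magazine: open-ended aluminium magazine with green strips, 90 x 80 x 110 mm tall, loose bystander; origin at the centre of its underside
There are look-alikes about, which are no part of the job. What is shaped like the part that bears case_c_center but red is not meant. What is shaped like the part that bears case_a_center but orange is not meant.

How it is judged:
By the outcome, as a careful person would: the job done as asked, in the order asked, and still so for the second after the job is handed in, while the arm keeps its last pose, push and grip.
It also fails if it takes over 67 s, if anything falls off the work surface, if the arm or the gripper's body presses on something with over 40 N, if the wrist force passes 120 N, or if a joint passes its speed limit or range.

## Working session

There is one attempt and no reset: what is moved stays moved. The work goes in short steps, Python scripts to look and compute and a shell command to move; the robot and the scene stay as the last step left them, time stands still between calls to the robot, and variables do not carry over. Pictures are saved under pics/ and viewed, about 8 in all and at most 12, crops included, and the job is handed in when it is done.

```bash
mkdir -p pics; cat > h.py <<'E'
from bench import r
import numpy as np, cv2
def shot(n,f=None):
    c=r.camera(n)
    if f: cv2.imwrite('pics/'+f,c['pixels'])
    return c
def world(c):
    K,R,t=c['K'],np.array(c['R']),np.array(c['t']); z=c['z_map']
    v,u=np.mgrid[:z.shape[0],:z.shape[1]]
    P=np.stack([(u-K[0][2])/K[0][0]*z,(v-K[1][2])/K[1][1]*z,z],-1)
    return (P-t)@R
E
python3 - <<'E'
from h import *
a=shot('top','top0.png'); b=shot('scene','scene0.png')
np.savez('s0.npz',a=world(a),b=world(b))
s=r.read_state()
print(r.nose_length,s)
for c in(a,b): print(c['K'],-np.array(c['R']).T@c['t'])
E
```

```text
0.025 {'time': 0.1, 'joint_positions': array([ 1.28241541,  0.33279998, -0.06470657,  1.46086977,  0.02160855,
        1.34991263, -0.08850492]), 'joint_vel': array([ 0.00048294, -0.00154246, -0.00116457, -0.00366706, -0.00022021,
       -0.00075769, -0.00101518]), 'joint_torque': array([ 2.19534115e-03, -6.24548507e+01,  2.49835302e-02, -3.90718567e+01,
       -6.14947337e-02,  3.65599827e-02,  1.01088631e-04]), 'ee_pos': array([ 0.16407728, -0.60274166,  0.24683299]), 'eef_rot': array([ 7.94570377e-01, -6.07171720e-01, -5.33406062e-04, -3.66100417e-04]), 'ft_force': array([-0.74780912, -0.81646786, -0.15358532]), 'torque': array([-0.01765976, -0.01247317,  0.02441995]), 'width': 0.08690209078329378}
[[420.24406318   0.         255.4855931 ]
 [  0.         420.24406318 182.8027886 ]
 [  0.           0.           1.        ]] [ 0.34921665 -0.04647009  1.56000394]
[[379.87664632   0.         249.09264764]
 [  0.         379.87664632 192.89486065]
 [  0.           0.           1.        ]] [1.4890684  0.11100312 0.707102  ]
```

View pics/top0.png

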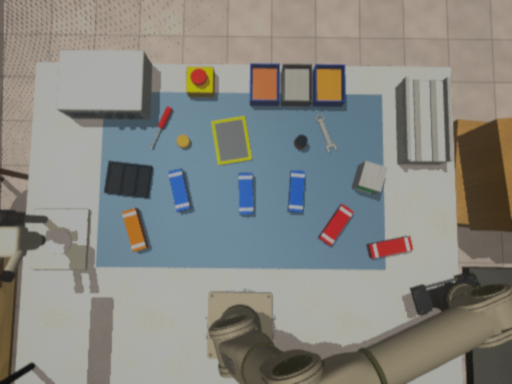

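View pics/scene0.png

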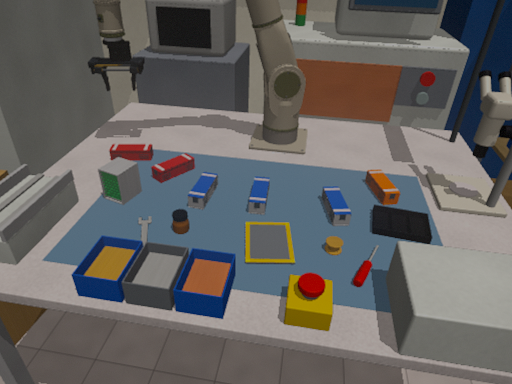

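Top view: there are three blue-lidded cases at px (179,190), (246,193) and (297,191). The look-alikes are orange (134,230) and red (336,225) and (390,247). The plate is at (231,140), with the spool (183,141), jar (301,142) and magazine (370,178) nearby. I choose the three blue ones and will check them in a close crop.

```bash
python3 - <<'E'
from h import *
im=cv2.imread('pics/top0.png'); W=np.load('s0.npz')['a']
c=shot('top'); K,R,t=c['K'],np.array(c['R']),np.array(c['t']); o=-R.T@t
def ray(p,h):
    d=R.T@np.linalg.inv(K)@[p[0],p[1],1]; return o+d*(h-o[2])/d[2]
hsv=cv2.cvtColor(im,cv2.COLOR_BGR2HSV)
def rep(name,m,h):
    n,l,s,ce=cv2.connectedComponentsWithStats(m.astype(np.uint8))
    for i in range(1,n):
        if s[i,4]<60: continue
        q=np.argwhere(l==i)[:,::-1].astype(np.float32)
        z=np.median(W[l==i][:,2]); pts=np.float32([ray(p,h)[:2] for p in q])
        (cx,cy),(w,hh),a=cv2.minAreaRect(pts)
        box=cv2.boxPoints(((cx,cy),(w,hh),a)); e=max([box[1]-box[0],box[2]-box[1]],key=np.linalg.norm)
        print(name,ce[i].round(),'c',round(cx,3),round(cy,3),'size',round(w,3),round(hh,3),'yaw',round(np.degrees(np.arctan2(e[1],e[0]))%180,1),'z',z.round(3))
H,S,V=hsv[...,0],hsv[...,1],hsv[...,2]
# objects above bench within mat
m=(W[...,2]>0.030)&(W[...,2]<0.06)
m[:160]=0;m[280:]=0
rep('case',cv2.morphologyEx(m.astype(np.uint8),cv2.MORPH_OPEN,np.ones((3,3))),.046)
b=(abs(H.astype(int)-111)<10)&(S>190); b[:160]=0
rep('blue',b,.046)
y=(abs(H.astype(int)-29)<5)&(S>120); y[:110]=0
rep('plate',y,.008)
for n,p in dict(spool=(183,141),jar=(301,142),mag=(370,178)).items(): print(n,W[p[1],p[0]].round(3))
cv2.imwrite('pics/crop.png',cv2.resize(im[105:260,100:400],None,fx=2.6,fy=2.6,interpolation=2))
E
```

```text
case [179. 189.] c 0.482 0.225 size 0.152 0.052 yaw 14.0 z 0.044
case [296. 190.] c 0.483 -0.199 size 0.051 0.151 yaw 176.1 z 0.045
case [245. 193.] c 0.474 -0.016 size 0.149 0.047 yaw 0.8 z 0.045
case [336. 224.] c 0.363 -0.342 size 0.053 0.152 yaw 145.4 z 0.045
case [134. 229.] c 0.338 0.381 size 0.151 0.054 yaw 18.0 z 0.044
case [390. 247.] c 0.285 -0.536 size 0.052 0.155 yaw 101.9 z 0.045
plate [232. 140.] c 0.674 0.041 size 0.168 0.127 yaw 10.1 z 0.007
spool [0.664 0.217 0.029]
jar [ 0.658 -0.216  0.06 ]
mag [ 0.523 -0.45   0.109]
```

View pics/crop.png

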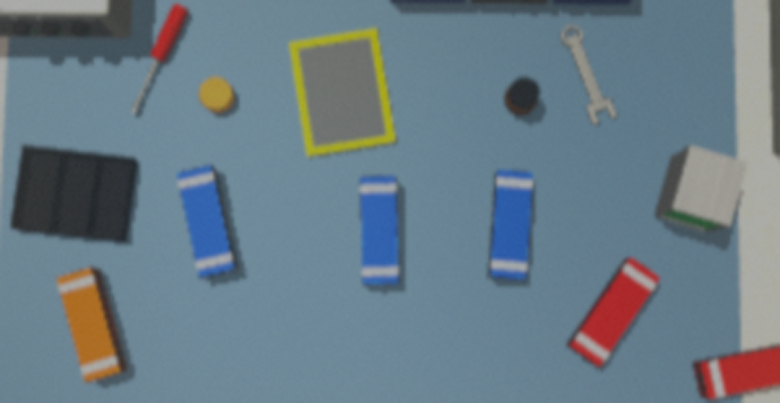

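The crop confirms three blue cases with white bands; the sizes (150x50), heights and reach all fit. I start with the nearest case (0.483, -0.199, yaw -3.9°): shift (+0.319, +0.404), spin -19°.

```bash
python3 -m creep '[{"x":0.02,"y":0.025,"z":0,"spin":-2},{"x":0.055,"y":0.07,"z":0,"spin":-4},{"x":0.09,"y":0.115,"z":0,"spin":-6},{"x":0.125,"y":0.16,"z":0,"spin":-8},{"x":0.16,"y":0.205,"z":0,"spin":-10},{"x":0.195,"y":0.25,"z":0,"spin":-12},{"x":0.23,"y":0.295,"z":-0.02,"spin":-14},{"x":0.265,"y":0.335,"z":-0.05,"spin":-16},{"x":0.295,"y":0.37,"z":-0.08,"spin":-18},{"x":0.312,"y":0.395,"z":-0.1,"spin":-19},{"x":0.319,"y":0.404,"z":-0.11,"spin":-19},{"x":0.319,"y":0.404,"z":-0.11,"spin":-19}]' 0.087 40
python3 - <<'E'
from h import *
from scipy.spatial.transform import Rotation as Q
s=r.read_state(); print(s['ee_pos'],s['joint_positions'].round(2),Q.from_quat(s['eef_rot']).as_matrix().round(3)); shot('scene','s1.png')
E
```

```text
time: 1.65
ee_pos: [0.4829, -0.1992, 0.1372]
eef_rot: [-0.684, 0.73, 0.0, -0.0]
ft_force: [-1.3, -1.0, -0.3]
width: 0.0872
[ 0.4828669  -0.19923549  0.13720598] [ 0.69  0.23 -0.43  1.85  0.11  1.09 -1.42] [[-0.065 -0.998 -0.001]
 [-0.998  0.065  0.   ]
 [-0.     0.001 -1.   ]]
```

```bash
python3 -m creep '[{"z":-0.03},{"z":-0.065},{"z":-0.09},{"z":-0.102},{"z":-0.106},{"z":-0.106}]' 0.087 40
python3 -m creep '[{"z":0},{"z":0},{"z":0},{"z":0},{"z":0}]' 0.03 45
```

```text
invalid input at $[0]: expected keys x, y, z, spin
invalid input at $[0]: expected keys x, y, z, spin
```

```bash
python3 -m creep '[{"z":0},{"z":0.02},{"z":0.05},{"z":0.08},{"z":0.1},{"z":0.1},{"z":0.1},{"z":0.1}]'
python3 -c "
from h import *
s=r.read_state();print(s['ft_force'].round(2),s['torque'].round(4),s['ee_pos'].round(4),s['eef_rot'].round(4))
shot('scene','s2.png')"
```

```text
[ 0.12 -1.26  0.64] [0.0406 0.0505 0.0169] [ 0.4828 -0.2002  0.1379] [-6.832e-01  7.302e-01 -1.000e-04 -3.000e-04]invalid input at $[0]: expected keys x, y, z, spin
```

View pics/s2.png

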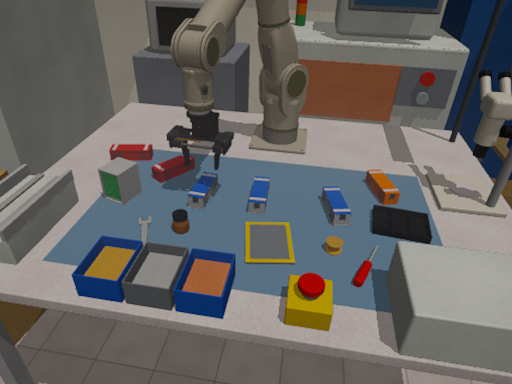

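All four keys are required, so those calls were refused and nothing moved. The picture shows the open gripper above the untouched case at (203,188), jaws across it. I'll retry with full rows.

```bash
python3 -m creep '[{"x":0,"y":0,"z":-0.03,"spin":0},{"x":0,"y":0,"z":-0.065,"spin":0},{"x":0,"y":0,"z":-0.09,"spin":0},{"x":0,"y":0,"z":-0.102,"spin":0},{"x":0,"y":0,"z":-0.106,"spin":0},{"x":0,"y":0,"z":-0.106,"spin":0}]' 0.087 40
python3 -m creep '[{"x":0,"y":0,"z":0,"spin":0},{"x":0,"y":0,"z":0,"spin":0},{"x":0,"y":0,"z":0,"spin":0},{"x":0,"y":0,"z":0,"spin":0},{"x":0,"y":0,"z":0,"spin":0}]' 0.03 45
```

```text
time: 2.5
ee_pos: [0.4836, -0.1996, 0.0324]
eef_rot: [-0.683, 0.73, -0.001, 0.0]
ft_force: [-0.0, 1.4, -0.1]
width: 0.0871
time: 3.12
ee_pos: [0.4832, -0.1992, 0.0316]
eef_rot: [-0.683, 0.73, -0.0, -0.0]
ft_force: [-1.2, -0.7, 0.7]
width: 0.0498
```

Gripped at 50 mm. Lift 12 cm and read the moment.

```bash
cat > st.py <<'E'
from h import *
F=[];T=[]
for _ in range(4):
    s=r.read_state();F.append(s['ft_force']);T.append(s['torque']);r.camera('top')
print(np.mean(F,0).round(2),'T',np.mean(T,0).round(3),'sd',np.std(T,0).round(3),s['ee_pos'].round(4),'w',s['width'].round(4),s['time'])
E
python3 -m creep '[{"x":0,"y":0,"z":0.02,"spin":0},{"x":0,"y":0,"z":0.05,"spin":0},{"x":0,"y":0,"z":0.08,"spin":0},{"x":0,"y":0,"z":0.11,"spin":0},{"x":0,"y":0,"z":0.12,"spin":0},{"x":0,"y":0,"z":0.12,"spin":0},{"x":0,"y":0,"z":0.12,"spin":0},{"x":0,"y":0,"z":0.12,"spin":0}]'
python3 st.py
python3 -m creep '[{"x":0.05,"y":0,"z":0,"spin":0},{"x":0.05,"y":0,"z":0,"spin":0},{"x":0.05,"y":0,"z":0,"spin":0},{"x":0.05,"y":0,"z":0,"spin":0},{"x":0.05,"y":0,"z":0,"spin":0},{"x":0.05,"y":0,"z":0,"spin":0}]'
python3 st.py
python3 -m creep '[{"x":-0.06,"y":0,"z":0,"spin":0},{"x":-0.06,"y":0,"z":0,"spin":0},{"x":-0.06,"y":0,"z":0,"spin":0},{"x":-0.06,"y":0,"z":0,"spin":0},{"x":-0.05,"y":0,"z":0,"spin":0},{"x":-0.05,"y":0,"z":0,"spin":0}]'
python3 st.py
```

```text
time: 4.12
ee_pos: [0.4826, -0.1989, 0.1504]
eef_rot: [-0.683, 0.73, 0.001, -0.0]
ft_force: [-0.4, 0.3, -4.3]
width: 0.0496
time: 5.08
ee_pos: [0.533, -0.1992, 0.1518]
eef_rot: [-0.683, 0.73, -0.0, -0.0]
ft_force: [0.7, 0.4, -5.0]
width: 0.0499
time: 6.02
ee_pos: [0.4845, -0.1987, 0.1516]
eef_rot: [-0.684, 0.73, -0.0, 0.0]
ft_force: [0.2, 0.1, -3.8]
width: 0.0494Traceback (most recent call last):
  File "st.py", line 5, in <module>
    print(np.mean(F,0).round(2),'T',np.mean(T,0).round(3),'sd',np.std(T,0).round(3),s['ee_pos'].round(4),'w',s['width'].round(4),s['time'])
                                                                                                             ^^^^^^^^^^^^^^^^
AttributeError: 'float' object has no attribute 'round'
Traceback (most recent call last):
  File "st.py", line 5, in <module>
    print(np.mean(F,0).round(2),'T',np.mean(T,0).round(3),'sd',np.std(T,0).round(3),s['ee_pos'].round(4),'w',s['width'].round(4),s['time'])
                                                                                                             ^^^^^^^^^^^^^^^^
AttributeError: 'float' object has no attribute 'round'
Traceback (most recent call last):
  File "st.py", line 5, in <module>
    print(np.mean(F,0).round(2),'T',np.mean(T,0).round(3),'sd',np.std(T,0).round(3),s['ee_pos'].round(4),'w',s['width'].round(4),s['time'])
                                                                                                             ^^^^^^^^^^^^^^^^
AttributeError: 'float' object has no attribute 'round'
```

```bash
sed -i "s/s\['width'\].round(4)/round(s['width'],4)/; s/range(4)/range(6)/" st.py
python3 st.py
python3 -m creep '[{"x":0.06,"y":0,"z":0,"spin":0},{"x":0.06,"y":0,"z":0,"spin":0},{"x":0.06,"y":0,"z":0,"spin":0},{"x":0.06,"y":0,"z":0,"spin":0}]'
python3 st.py
python3 -m creep '[{"x":-0.06,"y":0,"z":0,"spin":0},{"x":-0.06,"y":0,"z":0,"spin":0},{"x":-0.06,"y":0,"z":0,"spin":0},{"x":-0.06,"y":0,"z":0,"spin":0}]'
python3 st.py
```

```text
[ 0.13  0.11 -4.1 ] T [ 0.018  0.024 -0.005] sd [0.019 0.026 0.027] [ 0.4831 -0.1991  0.1516] w 0.0496 6.475
time: 7.02
ee_pos: [0.5426, -0.1995, 0.1518]
eef_rot: [-0.683, 0.73, -0.0, -0.0]
ft_force: [0.3, -0.8, -4.0]
width: 0.0498
[ 0.15  0.24 -4.67] T [0.023 0.011 0.003] sd [0.014 0.012 0.031] [ 0.5429 -0.1993  0.1518] w 0.0499 7.275
time: 7.82
ee_pos: [0.4843, -0.199, 0.1521]
eef_rot: [-0.684, 0.73, -0.001, 0.0]
ft_force: [0.6, -0.3, -3.7]
width: 0.0498
[ 0.06 -0.06 -4.44] T [ 0.02   0.018 -0.012] sd [0.028 0.032 0.02 ] [ 0.4836 -0.1989  0.1515] w 0.0494 8.075
```

Moments don't shift between shakes (~0.02 ± 0.01 N m; the ball should give ±0.07), so this case looks quiet. I'll set it back exactly and go to the middle case (0.474, -0.016, yaw 0.8): shift (-0.009, +0.183), spin +4.7°.

```bash
python3 -m creep '[{"x":0,"y":0,"z":-0.03,"spin":0},{"x":0,"y":0,"z":-0.065,"spin":0},{"x":0,"y":0,"z":-0.095,"spin":0},{"x":0,"y":0,"z":-0.11,"spin":0},{"x":0,"y":0,"z":-0.116,"spin":0},{"x":0,"y":0,"z":-0.12,"spin":0},{"x":0,"y":0,"z":-0.12,"spin":0},{"x":0,"y":0,"z":-0.12,"spin":0}]'
python3 -m creep '[{"x":0,"y":0,"z":0,"spin":0},{"x":0,"y":0,"z":0,"spin":0},{"x":0,"y":0,"z":0,"spin":0},{"x":0,"y":0,"z":0.03,"spin":0},{"x":0,"y":0,"z":0.07,"spin":0},{"x":0,"y":0.02,"z":0.1,"spin":0},{"x":-0.002,"y":0.06,"z":0.11,"spin":1},{"x":-0.004,"y":0.1,"z":0.11,"spin":2},{"x":-0.006,"y":0.14,"z":0.11,"spin":3},{"x":-0.008,"y":0.17,"z":0.1,"spin":4},{"x":-0.009,"y":0.183,"z":0.09,"spin":4.7},{"x":-0.009,"y":0.183,"z":0.09,"spin":4.7}]' 0.087
python3 - <<'E'
from h import *
c=shot('scene','s3.png');s=r.read_state();print(s['joint_positions'].round(2))
E
```

```text
time: 9.12
ee_pos: [0.4836, -0.1992, 0.0322]
eef_rot: [-0.683, 0.73, -0.001, 0.0]
ft_force: [-1.0, 0.0, -4.0]
width: 0.0499
time: 10.62
ee_pos: [0.4737, -0.016, 0.1209]
eef_rot: [0.713, -0.701, -0.001, 0.0]
ft_force: [0.3, -0.4, 0.6]
width: 0.0872
[ 0.5   0.17 -0.6   1.97  0.11  1.04 -1.7 ]
```

View pics/s3.png

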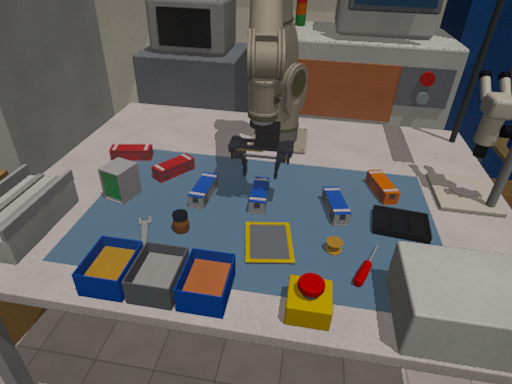

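The first case lies flat at its old spot (203,190) and the gripper is above the middle case (260,195). Descend, grip, lift, shake.

```bash
python3 -m creep '[{"x":0,"y":0,"z":-0.03,"spin":0},{"x":0,"y":0,"z":-0.06,"spin":0},{"x":0,"y":0,"z":-0.08,"spin":0},{"x":0,"y":0,"z":-0.09,"spin":0},{"x":0,"y":0,"z":-0.09,"spin":0}]'
python3 -m creep '[{"x":0,"y":0,"z":0,"spin":0},{"x":0,"y":0,"z":0,"spin":0},{"x":0,"y":0,"z":0,"spin":0},{"x":0,"y":0,"z":0,"spin":0},{"x":0,"y":0,"z":0.02,"spin":0},{"x":0,"y":0,"z":0.05,"spin":0},{"x":0,"y":0,"z":0.08,"spin":0},{"x":0,"y":0,"z":0.11,"spin":0},{"x":0,"y":0,"z":0.12,"spin":0},{"x":0,"y":0,"z":0.12,"spin":0},{"x":0,"y":0,"z":0.12,"spin":0}]' 0.03 45
python3 st.py
python3 -m creep '[{"x":0.06,"y":0,"z":0,"spin":0},{"x":0.06,"y":0,"z":0,"spin":0},{"x":0.06,"y":0,"z":0,"spin":0},{"x":0.06,"y":0,"z":0,"spin":0}]'
python3 st.py
python3 -m creep '[{"x":-0.06,"y":0,"z":0,"spin":0},{"x":-0.06,"y":0,"z":0,"spin":0},{"x":-0.06,"y":0,"z":0,"spin":0},{"x":-0.06,"y":0,"z":0,"spin":0}]'
python3 st.py
```

```text
time: 11.3
ee_pos: [0.4742, -0.0168, 0.0315]
eef_rot: [0.712, -0.702, -0.0, 0.0]
ft_force: [0.1, 0.4, -0.4]
width: 0.087
time: 12.68
ee_pos: [0.4734, -0.0161, 0.1502]
eef_rot: [0.713, -0.701, -0.001, 0.001]
ft_force: [-0.0, -0.4, -3.8]
width: 0.0497
[ 0.31 -0.22 -4.29] T [ 0.008 -0.02   0.012] sd [0.028 0.015 0.011] [ 0.4739 -0.016   0.151 ] w 0.0497 12.925
time: 13.48
ee_pos: [0.5336, -0.0161, 0.1519]
eef_rot: [0.713, -0.701, 0.0, 0.0]
ft_force: [0.0, -0.3, -3.9]
width: 0.0498
[-0.08 -0.13 -4.32] T [ 0.017  0.007 -0.015] sd [0.028 0.025 0.029] [ 0.534  -0.0162  0.152 ] w 0.05 13.725
time: 14.28
ee_pos: [0.4753, -0.016, 0.1521]
eef_rot: [0.713, -0.701, 0.0, -0.001]
ft_force: [0.3, -0.2, -4.1]
width: 0.0494
[ 0.3 -0.1 -4.2] T [ 0.033 -0.002  0.015] sd [0.02  0.022 0.04 ] [ 0.4745 -0.0159  0.1516] w 0.0497 14.525
```

This one gives no moment shift either. I'll put it back and test the third (0.482, 0.225, yaw 14): shift (+0.008, +0.241), spin +13.2.

```bash
python3 -m creep '[{"x":0,"y":0,"z":-0.03,"spin":0},{"x":0,"y":0,"z":-0.065,"spin":0},{"x":0,"y":0,"z":-0.095,"spin":0},{"x":0,"y":0,"z":-0.11,"spin":0},{"x":0,"y":0,"z":-0.116,"spin":0},{"x":0,"y":0,"z":-0.1205,"spin":0},{"x":0,"y":0,"z":-0.1205,"spin":0},{"x":0,"y":0,"z":-0.1205,"spin":0}]'
python3 -m creep '[{"x":0,"y":0,"z":0,"spin":0},{"x":0,"y":0,"z":0,"spin":0},{"x":0,"y":0,"z":0,"spin":0},{"x":0,"y":0,"z":0.03,"spin":0},{"x":0,"y":0,"z":0.07,"spin":0},{"x":0,"y":0.02,"z":0.1,"spin":1},{"x":0.002,"y":0.07,"z":0.11,"spin":4},{"x":0.004,"y":0.12,"z":0.11,"spin":7},{"x":0.006,"y":0.17,"z":0.11,"spin":10},{"x":0.008,"y":0.215,"z":0.1,"spin":12},{"x":0.008,"y":0.241,"z":0.09,"spin":13.2},{"x":0.008,"y":0.241,"z":0.09,"spin":13.2}]' 0.087
python3 - <<'E'
from h import *
c=shot('scene','s4.png');s=r.read_state();print(s['joint_positions'].round(2),s['ee_pos'].round(4))
E
```

```text
time: 15.58
ee_pos: [0.477, -0.0158, 0.0352]
eef_rot: [0.713, -0.701, 0.002, -0.001]
ft_force: [-13.6, -0.5, 41.6]
width: 0.0497
time: 17.08
ee_pos: [0.4811, 0.227, 0.1203]
eef_rot: [0.79, -0.613, -0.001, 0.0]
ft_force: [-0.5, -1.1, -0.3]
width: 0.0867
[ 0.16  0.34 -0.79  1.82  0.27  1.09 -2.05] [0.4818 0.2254 0.1206]
```

View pics/s4.png

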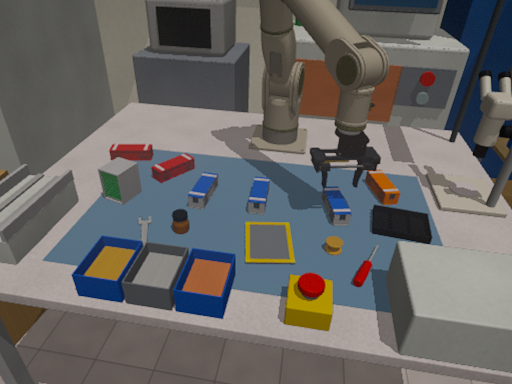

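The view shows the gripper over the third case (337,200), with the other two back in place. One oddity: lowering the second case gave 42 N and stopped 4 mm high, so it had pitched in the grip, which is suspicious. For the third I'll record finer moment traces.

```bash
cat > tr.py <<'E'
from h import *
T=[];n=8
for _ in range(n):
    s=r.read_state();T.append(np.r_[s['ft_force'],s['torque']]);r.camera('top')
T=np.array(T);print('Ty',T[:,4].round(3),'Fx',T[:,0].round(1),'mean',T.mean(0).round(3),s['time'])
E
python3 -m creep '[{"x":0,"y":0,"z":-0.03,"spin":0},{"x":0,"y":0,"z":-0.06,"spin":0},{"x":0,"y":0,"z":-0.08,"spin":0},{"x":0,"y":0,"z":-0.09,"spin":0},{"x":0,"y":0,"z":-0.09,"spin":0}]'
python3 -m creep '[{"x":0,"y":0,"z":0,"spin":0},{"x":0,"y":0,"z":0,"spin":0},{"x":0,"y":0,"z":0,"spin":0},{"x":0,"y":0,"z":0,"spin":0},{"x":0,"y":0,"z":0.02,"spin":0},{"x":0,"y":0,"z":0.05,"spin":0},{"x":0,"y":0,"z":0.08,"spin":0},{"x":0,"y":0,"z":0.11,"spin":0},{"x":0,"y":0,"z":0.12,"spin":0},{"x":0,"y":0,"z":0.12,"spin":0},{"x":0,"y":0,"z":0.12,"spin":0}]' 0.03 45
python3 tr.py
python3 -m creep '[{"x":0.058,"y":0.0145,"z":0,"spin":0},{"x":0.058,"y":0.0145,"z":0,"spin":0}]'
python3 tr.py
python3 -m creep '[{"x":-0.058,"y":-0.0145,"z":0,"spin":0},{"x":-0.058,"y":-0.0145,"z":0,"spin":0}]'
python3 tr.py
```

```text
time: 17.75
ee_pos: [0.4823, 0.2247, 0.031]
eef_rot: [0.789, -0.615, -0.0, 0.0]
ft_force: [-0.2, 0.3, 0.4]
width: 0.0869
time: 19.12
ee_pos: [0.4816, 0.2245, 0.1499]
eef_rot: [0.789, -0.615, -0.0, 0.001]
ft_force: [-0.3, 0.1, -5.2]
width: 0.05
Ty [ 0.003  0.002  0.045  0.04  -0.052 -0.028 -0.035 -0.003] Fx [-0.3  0.8  0.4 -0.2  0.5  0.2  1.5  0.6] mean [ 4.290e-01  1.630e-01 -4.494e+00 -2.000e-03 -4.000e-03 -2.000e-03] 19.475
time: 19.77
ee_pos: [0.5428, 0.239, 0.1493]
eef_rot: [0.788, -0.616, -0.001, 0.0]
ft_force: [-0.2, -0.1, -4.6]
width: 0.0493
Ty [-0.038  0.012  0.025  0.008 -0.024 -0.046 -0.025 -0.054] Fx [-0.2 -0.9 -0.1 -0.5 -0.5  0.3 -0.1  0.8] mean [-1.73e-01  5.10e-02 -4.53e+00 -6.00e-03 -1.80e-02  4.00e-03] 20.125
time: 20.42
ee_pos: [0.4774, 0.2237, 0.1497]
eef_rot: [0.789, -0.614, -0.0, 0.003]
ft_force: [-0.4, 0.9, -4.3]
width: 0.0499
Ty [-0.018 -0.097 -0.07  -0.006 -0.024 -0.02  -0.013  0.033] Fx [-0.4  0.8  0.2 -0.1  0.3  0.1  0.4  1.2] mean [ 0.317  0.104 -4.412 -0.008 -0.027  0.012] 20.775
```

No clear shift yet, but a 60 mm shake can leave the ball nearly still in space. A longer stroke with a hard stop throws it end to end.

```bash
python3 -m creep '[{"x":0.058,"y":0.0145,"z":0,"spin":0},{"x":0.116,"y":0.029,"z":0,"spin":0},{"x":0.175,"y":0.044,"z":0,"spin":0},{"x":0.175,"y":0.044,"z":0,"spin":0}]'
python3 tr.py
python3 -m creep '[{"x":-0.058,"y":-0.0145,"z":0,"spin":0},{"x":-0.116,"y":-0.029,"z":0,"spin":0},{"x":-0.175,"y":-0.044,"z":0,"spin":0},{"x":-0.175,"y":-0.044,"z":0,"spin":0}]'
python3 tr.py
python3 -c "
from h import *
c=shot('scene','s5.png'); im=c['pixels'];cv2.imwrite('pics/s5c.png',cv2.resize(im[90:250,230:450],None,fx=3.5,fy=3.5,interpolation=2))"
```

```text
time: 21.32
ee_pos: [0.6603, 0.2687, 0.1477]
eef_rot: [0.788, -0.616, -0.001, 0.001]
ft_force: [-0.9, -0.2, -5.6]
width: 0.0495
Ty [ 0.033  0.115 -0.037  0.025  0.05  -0.014  0.018  0.048] Fx [-0.9 -1.  -1.   0.2  0.3  0.1 -0.3  1.2] mean [-0.173  0.207 -4.715  0.006  0.03  -0.008] 21.675
time: 22.22
ee_pos: [0.4771, 0.2231, 0.1503]
eef_rot: [0.789, -0.614, 0.001, 0.003]
ft_force: [0.6, -1.0, -3.0]
width: 0.0497
Ty [-0.048 -0.06  -0.041 -0.051  0.009 -0.046 -0.049  0.024] Fx [ 0.6  1.9  1.  -0.3  0.  -0.5 -0.6 -0.5] mean [ 0.196 -0.188 -3.955  0.008 -0.033  0.005] 22.575
```

View pics/s5c.png

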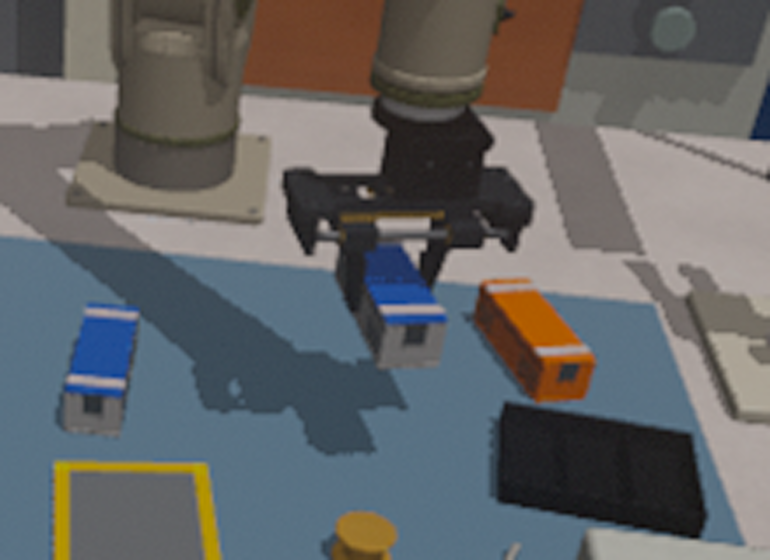

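The crop shows the third case held at (400,305 in the crop), possibly nose-down. Its moment after long strokes went +0.030 then -0.033, which hints at the ball. I'll repeat with longer settled averages and measure the pitch of the held lid.

```bash
cat > tr.py <<'E'
from h import *
T=[]
def pitch(n):
    c=r.camera(n);W=world(c);h=cv2.cvtColor(c['pixels'],cv2.COLOR_BGR2HSV)
    e=r.read_state()['ee_pos']
    m=(abs(h[...,0].astype(int)-111)<10)&(h[...,1]>150)&(W[...,2]>.08)&(abs(W[...,0]-e[0])<.12)&(abs(W[...,1]-e[1])<.07)
    P=W[m]; P=P[abs(P[:,2]-np.median(P[:,2]))<.015]
    a=np.linalg.lstsq(np.c_[P[:,:2]-e[:2],np.ones(len(P))],P[:,2],rcond=None)[0]
    return len(P),'slopes x,y deg',np.degrees(a[:2]).round(1),'z',a[2].round(4),'x',P[:,0].min().round(3),P[:,0].max().round(3)
for i in range(14):
    s=r.read_state();T.append(np.r_[s['ft_force'],s['torque']])
    if i<13:r.camera('top')
T=np.array(T);print('Ty',T[:,4].round(2),'early',T[:4,4].mean().round(3),'late',T[4:,4].mean().round(3),'+-',(T[4:,4].std()/3).round(3),'Fz',T[4:,2].mean().round(2),s['time'])
for n in('top','scene'):print(n,*pitch(n))
E
python3 tr.py
python3 -m creep '[{"x":0.058,"y":0.0145,"z":0,"spin":0},{"x":0.116,"y":0.029,"z":0,"spin":0},{"x":0.175,"y":0.044,"z":0,"spin":0},{"x":0.175,"y":0.044,"z":0,"spin":0}]'
python3 tr.py
python3 -m creep '[{"x":-0.058,"y":-0.0145,"z":0,"spin":0},{"x":-0.116,"y":-0.029,"z":0,"spin":0},{"x":-0.175,"y":-0.044,"z":0,"spin":0},{"x":-0.175,"y":-0.044,"z":0,"spin":0}]'
python3 tr.py
```

```text
Ty [-0.07 -0.08  0.03 -0.04 -0.05 -0.07 -0.04 -0.06 -0.04 -0.05 -0.09 -0.02
 -0.02 -0.09] early -0.04 late -0.052 +- 0.009 Fz -4.3 23.325
top 7 slopes x,y deg [-2.9  2.3] z 0.1609 x 0.531 0.555
scene 266 slopes x,y deg [-0.1  0.3] z 0.1597 x 0.434 0.563
time: 23.92
ee_pos: [0.66, 0.2686, 0.1479]
eef_rot: [0.788, -0.616, -0.001, 0.001]
ft_force: [-1.3, 0.3, -5.5]
width: 0.0495
Ty [0.09 0.02 0.04 0.04 0.08 0.04 0.   0.03 0.11 0.03 0.05 0.04 0.08 0.06] early 0.045 late 0.052 +- 0.01 Fz -4.43 24.575
time: 25.12
ee_pos: [0.4773, 0.2234, 0.15]
eef_rot: [0.79, -0.614, 0.001, 0.003]
ft_force: [-0.1, 0.5, -3.0]
width: 0.0497
Ty [-0.08 -0.11 -0.02 -0.07 -0.05 -0.02 -0.02 -0.08 -0.03 -0.02 -0.07 -0.11
 -0.08 -0.09] early -0.068 late -0.058 +- 0.01 Fz -4.33 25.775
top 7 slopes x,y deg [-11.7  13.1] z 0.1672 x 0.531 0.556
scene 262 slopes x,y deg [0.1 0.3] z 0.1595 x 0.434 0.561
  return _methods._mean(a, axis=axis, dtype=dtype,
  ret = ret.dtype.type(ret / rcount)
Traceback (most recent call last):
  File "tr.py", line 14, in <module>
    for n in('top','scene'):print(n,*pitch(n))
                                     ~~~~~^^^
  File "tr.py", line 9, in pitch
    return len(P),'slopes x,y deg',np.degrees(a[:2]).round(1),'z',a[2].round(4),'x',P[:,0].min().round(3),P[:,0].max().round(3)
                                                                                    ~~~~~~~~~~^^
ValueError: zero-size array to reduction operation minimum which has no identity
```

Decisive: the third case's moment swings -0.052 → +0.052 → -0.058 N m (±0.01) with stroke direction. That is the ball rolling end to end, and the held case is level to 0.3°. Now I carry it gently to the plate (0.674, 0.041): shift (+0.192, -0.184, +0.02), with a firmer grip.

```bash
python3 -m creep '[{"x":0.005,"y":-0.005,"z":0.005,"spin":0},{"x":0.018,"y":-0.017,"z":0.01,"spin":0},{"x":0.038,"y":-0.036,"z":0.015,"spin":-1},{"x":0.062,"y":-0.059,"z":0.02,"spin":-1},{"x":0.088,"y":-0.084,"z":0.02,"spin":-2},{"x":0.114,"y":-0.109,"z":0.02,"spin":-2},{"x":0.138,"y":-0.132,"z":0.02,"spin":-3},{"x":0.159,"y":-0.152,"z":0.02,"spin":-3},{"x":0.175,"y":-0.168,"z":0.02,"spin":-4},{"x":0.186,"y":-0.178,"z":0.02,"spin":-4},{"x":0.192,"y":-0.184,"z":0.02,"spin":-4},{"x":0.192,"y":-0.184,"z":0.02,"spin":-4}]' - 58
python3 -m creep '[{"x":0,"y":0,"z":0,"spin":0},{"x":0,"y":0,"z":0,"spin":0},{"x":0,"y":0,"z":0,"spin":0},{"x":0,"y":0,"z":0,"spin":0},{"x":0,"y":0,"z":0,"spin":0},{"x":0,"y":0,"z":0,"spin":0}]'
python3 - <<'E'
from h import *
a=shot('top','top1.png');b=shot('scene','s6.png');s=r.read_state()
print(s['ee_pos'].round(4),s['width'],abs(s['joint_vel']).max(),s['time'])
W=world(b);h=cv2.cvtColor(b['pixels'],cv2.COLOR_BGR2HSV);e=s['ee_pos']
bl=(abs(h[...,0].astype(int)-111)<10)&(h[...,1]>150)&(W[...,2]>.1)&(np.hypot(W[...,0]-e[0],W[...,1]-e[1])<.1)
P=W[bl];P=P[abs(P[:,2]-np.median(P[:,2]))<.015]
k=np.linalg.lstsq(np.c_[P[:,:2]-e[:2],np.ones(len(P))],P[:,2],rcond=None)[0];print(len(P),np.degrees(k[:2]).round(1),'lid z',k[2].round(4),P.min(0),P.max(0))
W=world(a);m=((W[...,2]>.03)&(W[...,2]<.06)).astype(np.uint8);m[:160]=0;m[280:]=0
n,l,st,ce=cv2.connectedComponentsWithStats(cv2.morphologyEx(m,cv2.MORPH_OPEN,np.ones((3,3))))
for i in range(1,n):
    if st[i,4]>150:
        (x,y),sz,an=cv2.minAreaRect(W[l==i][:,:2].astype(np.float32));print(ce[i].round(),round(x,3),round(y,3),np.round(sz,3),round(an,1))
cv2.imwrite('pics/fin.png',np.vstack([a['pixels'][40:290],b['pixels'][50:390]]))
E
```

```text
time: 27.38
ee_pos: [0.6744, 0.0405, 0.1709]
eef_rot: [0.767, -0.642, -0.0, 0.0]
ft_force: [-0.5, 0.6, -4.1]
width: 0.0501
time: 28.12
ee_pos: [0.6742, 0.0409, 0.1711]
eef_rot: [0.767, -0.642, 0.0, 0.0]
ft_force: [0.9, 0.8, -4.3]
width: 0.0494
[0.6742 0.0409 0.1711] 0.04946977377131309 0.0021748286953248734 28.225
462 [-0.   0.5] lid z 0.1792 [0.60373108 0.01025737 0.16460081] [0.75339807 0.07724221 0.19295136]
[296. 191.] 0.483 -0.199 [0.051 0.151] 86.3
[336. 224.] 0.363 -0.344 [0.052 0.152] 55.1
[134. 229.] 0.338 0.383 [0.151 0.054] 17.6
[390. 247.] 0.285 -0.538 [0.051 0.153] 11.9
```

View pics/fin.png

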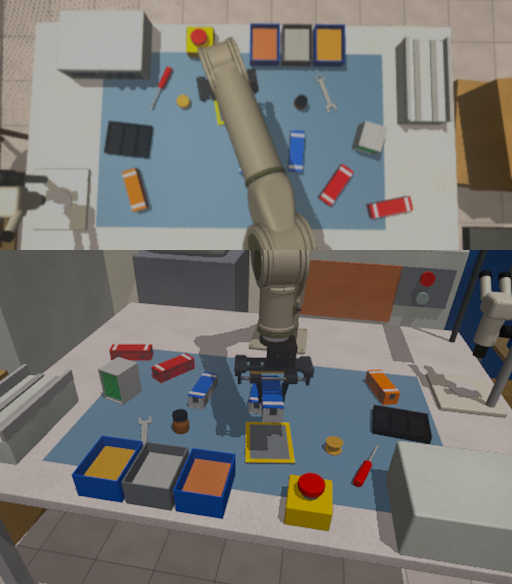

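The held case is over the plate, level to 0.5°, with its lid at 0.179, so its centre is about 15 cm above the plate. Everything else in view is in place, but the arm hides the middle case. I'll compare it in the earlier saved pictures, before and after its handling.

```bash
python3 - <<'E'
import cv2,numpy as np
for f in('scene0','s4','s6'):
    i=cv2.imread(f'pics/{f}.png');h=cv2.cvtColor(i,cv2.COLOR_BGR2HSV)[170:220,175:275]
    m=((abs(h[...,0].astype(int)-112)<10)&(h[...,1]>150)).astype(np.uint8)
    n,l,s,c=cv2.connectedComponentsWithStats(m)
    for k in range(1,n):
        if s[k,4]>60: print(f,s[k],c[k].round(1),np.round(cv2.minAreaRect(np.argwhere(l==k)[:,::-1].astype(np.float32))[2],1))
E
```

```text
scene0 [ 16   6  24  17 240] [27.8 14.1] 33.7
scene0 [ 75  11  19  17 252] [84.4 18.8] 10.3
s4 [ 16   6  24  17 242] [28.  14.1] 31.6
s4 [ 75  11  19  17 254] [84.2 19. ] 9.5
s6 [ 16   6  24  17 240] [27.9 14.1] 31.0
s6 [ 87  10  13  21 258] [93.1 20.4] 90.0
s6 [75 13  9 14 87] [79.  20.8] 90.0
```

The quiet cases sit within 0.2 px of where they started, so I hand in.

```bash
python3 -c "
from bench import r
print(r.close_job())"
```

```text
the job is handed in; nothing more can be done
None
```

The rattling case is the left one, which stood at (0.482, 0.225). I handed the job in at 28 s with that case held over the plate. Hand-in reports no verdict.

- **Finding it:** I lifted and shook all three cases. On 180 mm strokes the left case's moment swung -0.052, +0.052, -0.058 N m (±0.01), which is the ball rolling end to end. The other two showed no shift, but they only got 50–60 mm shakes. The left case also showed nothing clear on a 60 mm shake, so I identified it by its own swing rather than by an equal test of all three.
- **Final hold:** The tool is at (0.674, 0.041) over the plate middle. The case is level within about 0.5°, its centre is about 15 cm above the plate, and the arm was still.
- **Quiet cases:** The right case measures (0.483, -0.199), as at the start. The middle case was hidden by the arm in the last view. In the scene pictures before and after I handled it, its position agrees within about 0.2 px.
- **What disagreed:**
  - Setting the middle case down stopped about 4 mm high with a 42 N wrist reading, probably because it had slipped or pitched in the grip. That is well under the 120 N wrist limit. I took it as the held case bearing on the bench, so not the 40 N gripper-body limit, but I did not check that separately.
  - The left case's lid also measured a few millimetres lower than the grip height implied, so it may have slipped a little. I raised the grip to 58 N before carrying it.
  - Two early move calls and a later lift call were refused for missing keys. They moved nothing.

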